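# Vent a water filter and take off its right-hand cap

### The arm

A 6-joint arm with a two-finger parallel gripper is mounted at the origin on a cart in front of the work surface, level with it; the furniture and walls round the work are solid. World frame = base frame: x ahead of the robot, y to its left, z up, the work surface at z = 0. Lengths are in m, angles in rad, forces in N, time in s.
With the tool pointing down it reaches from about 0.25 to 0.725 m from the base axis. Payload 4 kg.
Tool frame: the origin (TCP) lies midway between the tips of the shut fingers; the grasp point (between the pads) lies 19 mm behind it; z points along the fingers, y is the line along which they close (so a half turn about z gives the same grasp; the last joint's range is limited). The gripper opens to 85 mm and grips with 20 to 120 N. Pads are 22 mm wide; open, the fingers measure 114 mm over their backs; the gripper's body (76 mm by 85 mm) begins 54 mm behind the grasp point. The pads swing forward as they close: fully open they stand 13 mm farther back than shut.
Start: joints at [1.239, 0.241, 0.005, 1.335, 0, 1.571], TCP at [0.163, 0.473, 0.231] pointing down, gripper open.
Joint ranges: [-2.72, 2.72], [-1.05, 1.87], [-1.09, 1.28], [-1.99, 2.15], [-1.42, 1.44], [-3.14, 3.14]. Speed limits (rad/s): [2.79, 2.79, 3.14, 3.14, 3.14, 3.14].

### API

Orientations are given as a unit quaternion [x, y, z, w].
In Python, from workcell import get_obs, camera, job_done, silhouettes gives the robot as it stands. The module is installed in compiled form; this text tells all that it offers.
- The arm moves only by the tool drive_tool, never from a script. Its argument "increments" is a list of rows, each a list of 3 entries, a list of its own where there are three numbers: the shift along the world's x, y, z in mm, then the turn, a rotation vector about the world's x, y, z in degrees, then the opening, from 0 (shut) to 1 (fully open). A call has 1 to 8 rows; each row shifts and turns the commanded pose from where the row before left it; what a row does not reach is not made up. A row lasts 1/12 s, in which the tool goes at most 41.7 mm and 7.16 degrees, less where a joint would pass 70% of its speed; a pose out of reach is approached as far as the arm can. A call is refused whole if a number of a shift passes 41.7 or a number of a turn 7.16, either way. A call with a gripper value outside its range is refused whole. The fingers move at their own pace and stop on an object; the grip force is fixed at half the most. Time passes only in rows, so rows that do not move let the fingers close. It gives the time, the measured TCP pose, the force, the opening and the grip force at its end, in the units of the state.
- get_obs(): the state, without advancing time (a new reading comes with each control period).
- camera(name): name is "scene" or "top" or "wrist"; returns a dict with "image" (480x640x3 uint8, red, green, blue), "K" (3x3 intrinsics, pixels), "view" (4x4, takes a point from world to camera coordinates). Camera axes: x right, y down, z forward; pixel columns grow to the right and rows downward; lengths in m; the calibration is good to about 2 mm. A picture is of the moment at which its call begins. There is no depth.
- job_done(): hands the job in; it is judged then, once.
Trained networks look in a picture, given as the dict that the camera call returned (one of the last four; its "shot" number tells which), for a name from the list of things; names that differ only in an ending like _2 or _b are one class to them, and where a whole thing is asked for, a point or a joint stands for the part that bears it (a point fixed in the world has none). Each returns a list of dicts, best first, with "conf" (0 to 1); they miss things now and then, are a little off and sometimes report something else, mostly with a low value. They report only what shows in the picture. A call takes as long as a camera call. They do not tell look-alikes from the thing itself.
- silhouettes(query, picture): "region" (480x640 bool, what is visible of it) and "bbox" ([left, top, right, bottom] in pixels, round what is visible of it).
The state is a dict: "clock": time; "joint_pos": joint angles; "joint_vel": joint speeds; "tau": joint torques, N m; "eef_pos": TCP position; "tool_rot": TCP orientation; "ft_force": force on the tool from outside, world axes, zero at the start; "ft_torque": the same for the moment, N m; "grip_width": finger opening in m; "grasp_force": force on a finger pad.
Only numpy, scipy, OpenCV 4.12 (cv2) and the standard library are available. Lean on these libraries where they do the work, as an engineer would, in place of code of your own. Each camera call takes 0.05 s, during which the arm holds its last target. There are 200 camera calls.

### The job

Open the right-hand cartridge of the countertop water filter: first vent it by pressing the three spring keys on its deck fully down and letting each up again, one at a time, in the order round key, square key, long bar key. Then take the right-hand cap (as seen from the robot) by its fin and twist it loose; one cartridge of the two has a reversed lock and nothing shows which, so try one way and, if it stops solid, turn it the other way. Lift the cap straight off and finish still holding it level in the gripper, at least 5 cm straight above its own seat, with the left cap and the things standing about left alone.

Things in the scene. Friction and masses are not known exactly. Their poses are not given: they have to be found in the camera images.
- filter_unit: countertop water filter, fixed: low white box 190 x 260 mm (x, y), flat aluminium deck 100 mm above the worktop, steel spout on its left side. Origin: centre of the underside; +x away from the robot, +y left, z up; its yaw varies by 0.2 rad. Keys in a row at x = -55, y = -55, 0, +55 mm (which key is where varies); the two caps stand behind them.
- right_seat (a point): where the underside centre of the right cap sits when on: on the unit at x = 40, y = -68, z = 102 mm; axes as the unit. Under the cap is a fixed neck, 22 mm tall, with hidden tabs: one way the cap stops solid after about 0.1 rad; the other way it turns with hardly any torque, is free after about 0.75 rad and lifts straight off from 0.85 to 1.5 rad. The way differs from start to start.
- cap_right: right-hand grey twist-lock cap, loose, about 0.12 kg: ribbed round skirt 58 mm across, flat top 26 mm above its origin; on it an upright fin 50 mm long (cap's x), 14 mm thick (y), its top 51 mm above the origin. Origin: centre of the skirt's underside, z up. Seated, the fin lies along the unit's x. Locked, it lifts no more than about 2 mm.
- cap_left: left-hand cap, same shape, 136 mm to the left (+y) of the right one; to be left alone. Origin: centre of its underside.
- key_round (a joint): travel of the round key, m: 0 up, 0.006 fully down; springs back; about 1.5 N to start and 4.5 N at the bottom
- key_square (a joint): travel of the square key, m: same spring and travel
- key_bar (a joint): travel of the long bar key, m: same spring and travel
- key_round_top (a point): centre of the top face of the white round key (28 mm across), which stands 10 mm above the deck when up; pressed straight down
- key_square_top (a point): centre of the top face of the white square key (26 x 26 mm), 10 mm above the deck when up
- key_bar_top (a point): centre of the top face of the white long bar key (14 mm in x, 36 mm in y), 10 mm above the deck when up
- mug: cream stoneware mug with a handle, 80 x 114 x 93 mm, standing to the right of the filter; bystander. Origin at its underside.
- salt: glass salt shaker with a grey metal top, 44 mm across, 90 mm tall, to the right of and behind the filter; bystander. Origin: centre of its underside.
- pepper: dark wooden pepper mill, 58 mm across, 170 mm tall, to the right of and behind the filter; bystander. Origin: centre of its underside.
- left_seat (a point): the same point for the left cap: x = 40, y = +68, z = 102 mm on the unit
Mind the look-alikes: they are no part of the job. What is shaped like the cap_right but blue is not meant.

How it is judged:
By the outcome, as a careful person would: the job done as asked, in the order asked, and still so for the second after the job is handed in, while the arm keeps its last pose, push and grip.
It also fails if it takes over 64 s, if anything falls off the work surface, if the arm or the gripper's body presses on something with over 40 N, if the wrist force passes 120 N, or if a joint passes its speed limit or range.

## Working session

There is one attempt and no reset: what is moved stays moved. The work goes in short steps, Python scripts to look and compute and a tool call to move; the robot and the scene stay as the last step left them, time stands still between calls to the robot, and variables do not carry over. Pictures are saved under pics/ and viewed, at most 10 in all, crops included, and the job is handed in when it is done.

Besides the shell and the picture viewer there is one more tool, called after "Call:" in YAML: its name, and indented under it one key for each argument. drive_tool: Moves the arm, as the interface text tells. Its arguments: {"type":"object","properties":{"increments":{"type":"array"}},"required":["increments"]}

```bash
mkdir -p pics; cat > h.py <<'E'
import numpy as np, cv2
from workcell import *
def save(c,n): cv2.imwrite(f'pics/{n}.png',c['image'][:,:,::-1])
def ray(c,u,v,z):
    K,V=c['K'],np.array(c['view']);R=V[:3,:3];o=-R.T@V[:3,3]
    d=R.T@np.linalg.solve(K,[u,v,1.]);return o+d*(z-o[2])/d[2]
def proj(c,p):
    V=np.array(c['view']);q=c['K']@(V[:3,:3]@np.array(p)+V[:3,3]);return q[:2]/q[2]
E
python3 - <<'E'
from h import *
o=get_obs();print({k:np.round(v,3) for k,v in o.items()})
zs=dict(key_round_top=.11,key_square_top=.11,key_bar_top=.11,cap_right=.128,cap_left=.128,filter_unit=.1,mug=.09,salt=.09,pepper=.17)
for n in('top','scene'):
    c=camera(n);save(c,n)
    for k,z in zs.items():
        for s in silhouettes(k,c)[:4]:
            if s['conf']<.2: continue
            v,u=np.nonzero(s['region']);print(n,k,round(s['conf'],2),np.round(s['bbox']),len(u),np.round([u.mean(),v.mean()]),np.round(ray(c,u.mean(),v.mean(),z),3))
E
```

```text
{'clock': np.float64(0.0), 'joint_pos': array([1.239, 0.241, 0.004, 1.335, 0.   , 1.571]), 'joint_vel': array([ 0.001,  0.001,  0.   ,  0.   ,  0.   , -0.002]), 'tau': array([ 1.0000e-03, -3.7232e+01,  2.5241e+01,  1.7000e-02,  0.0000e+00,
        0.0000e+00]), 'eef_pos': array([0.163, 0.472, 0.23 ]), 'tool_rot': array([ 0.165,  0.986, -0.001, -0.   ]), 'ft_force': array([ 0.935, -0.312, -0.248]), 'ft_torque': array([ 0.04 , -0.036, -0.071]), 'grasp_force': np.float64(0.0), 'grip_width': np.float64(0.086)}
top key_round_top 0.58 [205. 300. 217. 307.] 109 [210. 301.] [0.46  0.069 0.11 ]
top key_square_top 0.57 [226. 298. 242. 307.] 91 [235. 302.] [0.458 0.014 0.11 ]
top key_square_top 0.43 [254. 292. 268. 313.] 175 [260. 304.] [ 0.457 -0.039  0.11 ]
top key_bar_top 0.52 [226. 295. 243. 305.] 104 [234. 302.] [0.459 0.015 0.11 ]
top cap_right 0.89 [252. 246. 282. 274.] 580 [267. 260.] [ 0.551 -0.055  0.128]
top cap_right 0.64 [319. 272. 344. 298.] 449 [332. 282.] [ 0.506 -0.194  0.128]
top cap_left 0.74 [190. 243. 216. 271.] 527 [205. 257.] [0.553 0.08  0.128]
top cap_left 0.21 [419. 22
[... 884 characters left out ...]
0.71 [297. 321. 316. 340.] 201 [305. 329.] [0.457 0.019 0.11 ]
scene key_bar_top 0.33 [271. 346. 291. 361.] 292 [280. 353.] [0.457 0.074 0.11 ]
scene cap_right 0.9 [274. 247. 309. 286.] 978 [291. 268.] [ 0.547 -0.046  0.128]
scene cap_right 0.9 [341. 251. 370. 281.] 707 [356. 268.] [ 0.462 -0.118  0.128]
scene cap_left 0.83 [212. 298. 250. 336.] 1236 [230. 319.] [0.549 0.088 0.128]
scene filter_unit 0.67 [186. 246. 372. 429.] 16247 [280. 338.] [0.479 0.053 0.1  ]
scene mug 0.89 [416. 180. 470. 234.] 2061 [440. 208.] [ 0.447 -0.38   0.09 ]
scene salt 0.9 [372. 168. 389. 203.] 493 [380. 184.] [ 0.586 -0.364  0.09 ]
scene pepper 0.95 [293. 147. 318. 213.] 1427 [304. 183.] [ 0.648 -0.191  0.17 ]
```

View pics/top.png

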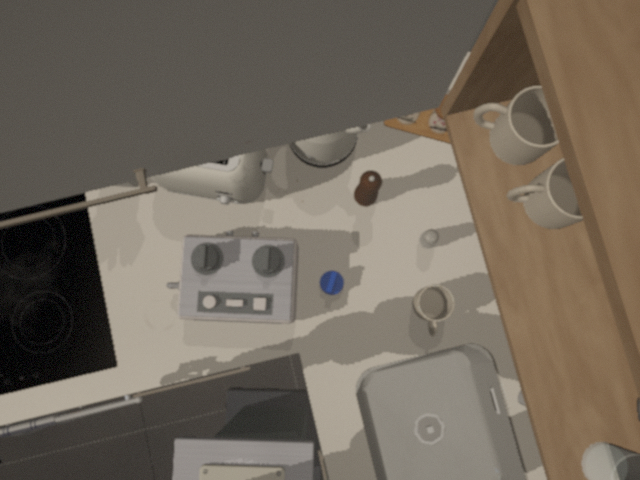

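View pics/scene.png

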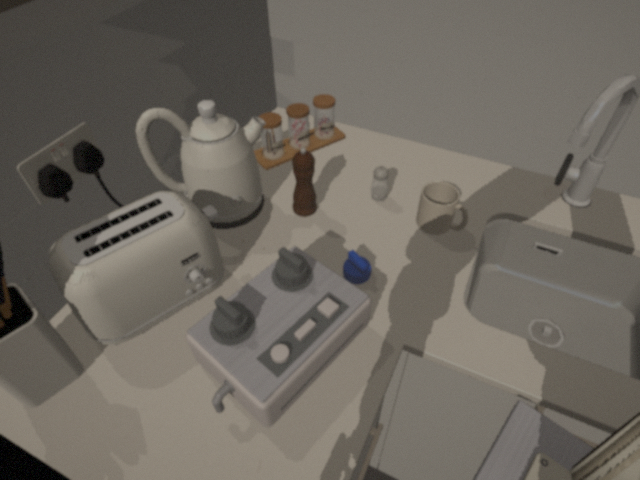

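The top view shows the unit at about (239,280), with keys left to right round (210,301), bar (235,302) and square (260,304).
Possible takes for the right cap:
- grey right cap: top (267,260), scene (291,268)
- grey left cap: top (205,257), scene (230,319)
- blue look-alike off the unit: top (332,282), scene (356,268)

I choose the grey one at the right of the unit.

```bash
python3 - <<'E'
from h import *
from scipy.optimize import least_squares
cs={n:camera(n) for n in('top','scene')}
a=np.linspace(0,2*np.pi,40)
ring=np.c_[.029*np.cos(a),.029*np.sin(a)]
cap=np.vstack([np.c_[ring,0*a],np.c_[ring,0*a+.026],[[x,y,.051] for x in(-.025,.025) for y in(-.007,.007)]])
box=np.array([[x,y,z] for x in(-.095,.095) for y in(-.13,.13) for z in(0,.1)])
obs=[]
loc={'cap_right':[.04,-.068,.102],'cap_left':[.04,.068,.102]}
exp={('top','cap_right'):(267,260),('top','cap_left'):(205,257),('scene','cap_right'):(291,268),('scene','cap_left'):(230,319)}
for (n,k),e in exp.items():
    for s in silhouettes(k,cs[n]):
        v,u=np.nonzero(s['region']);m=np.array([u.mean(),v.mean()])
        if np.hypot(*(m-e))<8: obs.append((n,'cap',loc[k],m));break
for n,k,l,e in [('top','r',.055,(210,301.5)),('top','b',0,(234.5,302)),('top','s',-.055,(260,304)),('scene','r',.055,(280,353)),('scene','b',0,(305,329.5)),('scene','s',-.055,(328,307))]:
    obs.append((n,'key',[-.055,l,.109],np.array(e)))
def W(p,q): 
    c,s=np.cos(p[2]),np.sin(p[2]);q=np.atleast_2d(q);return np.c_[p[0]+c*q[:,0]-s*q[:,1],p[1]+s*q[:,0]+c*q[:,1],q[:,2]]
def f(p):
    r=[]
    for n,t,l,m in obs:
        if t=='key': r+=list(proj(cs[n],W(p,l)[0])-m);continue
        P=np.array([proj(cs[n],w) for w in W(p,np.array(l)+cap)]).astype(np.float32)
        h=cv2.convexHull(P);M=cv2.moments(h);r+=list(np.array([M['m10'],M['m01']])/M['m00']-m)
    return np.array(r)
s=least_squares(f,[.51,.015,0],loss='soft_l1');p=s.x
print(len(obs),p.round(4));print(f(p).reshape(-1,2).round(1))
for k,l in dict(round=[-.055,.055,.11],bar=[-.055,0,.11],square=[-.055,-.055,.11],seat=[.04,-.068,.102],left=[.04,.068,.102]).items(): print(k,W(p,l)[0].round(4))
ims=[]
for n,b in(('top',(160,220,360,340)),('scene',(180,235,380,435))):
    im=cs[n]['image'][:,:,::-1].copy()
    im=cv2.resize(im[b[1]:b[3],b[0]:b[2]],None,fx=3.9,fy=3.9,interpolation=cv2.INTER_CUBIC) if n=='top' else cv2.resize(im[b[1]:b[3],b[0]:b[2]],None,fx=2.9,fy=2.9,interpolation=cv2.INTER_CUBIC)
    sc=im.shape[1]/(b[2]-b[0])
    for l in [[-.055,.055,.11],[-.055,0,.11],[-.055,-.055,.11],[.04,-.068,.153],[.04,.068,.153]]+[[x,y,.1] for x in(-.095,.095) for y in(-.13,.13)]:
        u=(proj(cs[n],W(p,l)[0])-b[:2])*sc;cv2.circle(im,tuple(int(i) for i in u),3,(0,0,255),-1)
    cv2.imwrite(f'pics/crop_{n}.png',im)
E
```

```text
10 [ 0.513   0.0161 -0.021 ]
[[-0.4  0.6]
 [-1.1  0.4]
 [ 0.2 -0.2]
 [ 0.1 -0.3]
 [-1.7 -0. ]
 [-1.   0.6]
 [-1.3 -0.2]
 [ 0.  -1.3]
 [ 0.2 -1.7]
 [ 0.5 -1.1]]
round [0.4592 0.0723 0.11  ]
bar [0.458  0.0173 0.11  ]
square [ 0.4569 -0.0377  0.11  ]
seat [ 0.5516 -0.0527  0.102 ]
left [0.5545 0.0833 0.102 ]
```

View pics/crop_top.png

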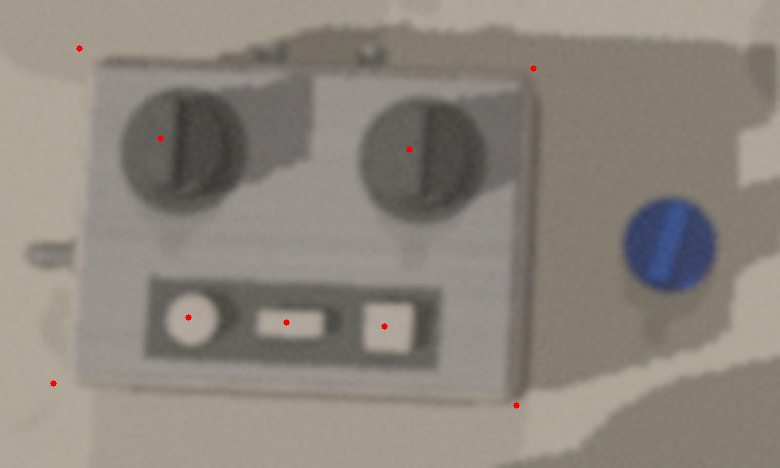

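View pics/crop_scene.png

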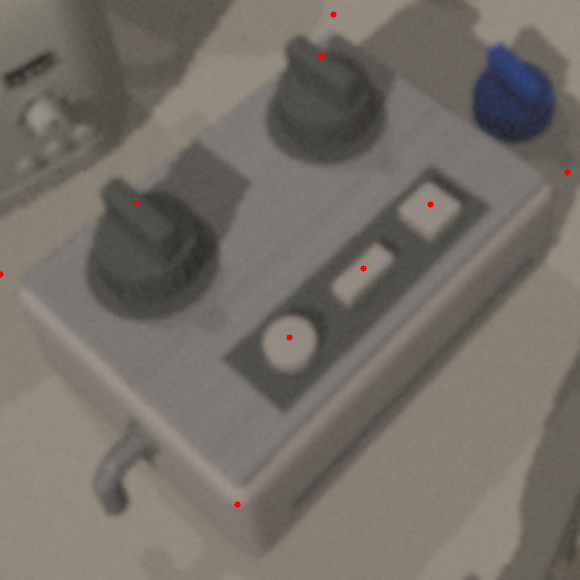

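Crops: the grey caps sit at the rear of the deck, with round, bar and square keys from left to right, and the blue cap stands off the unit. The fitted key dots land on the key centres; the cap dots are a few mm uncertain, so I will refine them with the wrist camera. Moving over now.

Call:
drive_tool:
  increments:
    - [[20,-30,0],[0,0,2],0]
    - [[30,-40,0],[0,0,2],0]
    - [[30,-40,0],[0,0,2],0]
    - [[30,-40,0],[0,0,2],0]
    - [[30,-40,0],[0,0,2],0]
    - [[30,-40,0],[0,0,2],0]
    - [[30,-40,0],[0,0,2],0]
    - [[30,-40,0],[0,0,2],0]

```text
clock: 1.97
eef_pos: [0.3587, 0.2077, 0.2316]
tool_rot: [0.025, 1.0, 0.0, 0.0]
ft_force: [1.1, -0.1, -0.4]
grip_width: 0.0001
grasp_force: 0.0
```

Call:
drive_tool:
  increments:
    - [[30,-40,0],[0,0,1.8],0]
    - [[30,-40,0],[0,0,0],0]
    - [[7,-10,0],[0,0,0],0]
    - [[0,0,0],[0,0,0],0]
    - [[0,0,0],[0,0,0],0]
    - [[0,0,0],[0,0,0],0]

```text
clock: 2.47
eef_pos: [0.4144, 0.1332, 0.2313]
tool_rot: [0.01, 1.0, 0.0, -0.0]
ft_force: [0.2, -0.1, -0.2]
grip_width: -0.0005
grasp_force: 0.0
```

```bash
python3 - <<'E'
from h import *
o=get_obs();print({k:np.round(v,3) for k,v in o.items()})
c=camera('wrist');save(c,'w1')
for k,p in dict(round=[.4592,.0723,.11],bar=[.458,.0173,.11],square=[.4569,-.0377,.11],rfin=[.5516,-.0527,.153],lfin=[.5545,.0833,.153]).items(): print(k,proj(c,p).round(1))
for k,z in dict(key_round_top=.11,key_square_top=.11,key_bar_top=.11,cap_right=.128).items():
  for s in silhouettes(k,c)[:3]:
    if s['conf']<.2: continue
    v,u=np.nonzero(s['region']);print(k,round(s['conf'],2),np.round(s['bbox']),len(u),np.round([u.mean(),v.mean()]),np.round(ray(c,u.mean(),v.mean(),z),4))
E
```

```text
{'clock': np.float64(2.467), 'joint_pos': array([ 0.311,  0.113, -0.152,  1.306,  0.   ,  0.331]), 'joint_vel': array([ 0.023, -0.005, -0.003, -0.002, -0.003, -0.001]), 'tau': array([-6.4800e-01, -3.0599e+01,  2.5197e+01, -2.5000e-02, -3.1000e-02,
        1.0000e-03]), 'eef_pos': array([0.414, 0.133, 0.231]), 'tool_rot': array([ 0.01,  1.  ,  0.  , -0.  ]), 'ft_force': array([ 0.244, -0.129, -0.179]), 'ft_torque': array([-0.005, -0.061,  0.014]), 'grasp_force': np.float64(0.0), 'grip_width': np.float64(-0.0)}
round [238.3 295.9]
bar [162.1 295.7]
square [ 85.9 295.7]
rfin [ 57.7 447.1]
lfin [253.6 447.3]
key_round_top 0.67 [222. 276. 264. 316.] 1171 [242. 292.] [0.4565 0.0751 0.11  ]
key_square_top 0.78 [ 69. 274. 115. 311.] 1506 [ 92. 293.] [ 0.4547 -0.0329  0.11  ]
key_bar_top 0.67 [141. 280. 192. 303.] 1156 [167. 293.] [0.4556 0.0211 0.11  ]
cap_right 0.86 [ 43. 370. 134. 458.] 5037 [ 86. 408.] [ 0.5403 -0.0443  0.128 ]
cap_right 0.68 [  1. 280.  19. 338.] 654 [  6. 313.] [ 0.4601 -0.0831  0.128 ]
cap_right 0.45 [  1. 209. 382. 442.] 48553 [169. 295.] [0.4487 0.0303 0.128 ]
```

View pics/w1.png

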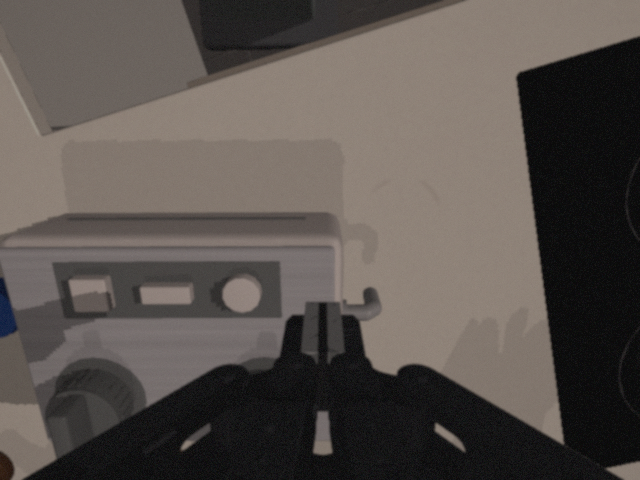

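The wrist view confirms the keys from left to right as square (92,293), bar (167,293) and round (242,293), within about 3 mm of the fit. I go to the round key.

Call:
drive_tool:
  increments:
    - [[22,-30,0],[0,0,0],0]
    - [[22,-30,0],[0,0,0],0]
    - [[0,0,-30],[0,0,0],0]
    - [[0,0,-40],[0,0,0],0]
    - [[0,0,-35],[0,0,0],0]
    - [[0,0,0],[0,0,0],0]
    - [[0,0,0],[0,0,0],0]

```text
clock: 3.3
eef_pos: [0.457, 0.073, 0.1252]
tool_rot: [0.01, 1.0, -0.0, -0.002]
ft_force: [0.5, 0.3, -0.0]
grip_width: -0.0004
grasp_force: 0.0
```

Call:
drive_tool:
  increments:
    - [[0,0,-12],[0,0,0],0]
    - [[0,0,-5],[0,0,0],0]
    - [[0,0,0],[0,0,0],0]
    - [[0,0,0],[0,0,0],0]

```text
clock: 3.63
eef_pos: [0.4599, 0.0732, 0.111]
tool_rot: [0.01, 1.0, 0.0, 0.001]
ft_force: [-0.1, -0.3, 0.1]
grip_width: -0.0003
grasp_force: 0.0
```

Call:
drive_tool:
  increments:
    - [[0,0,-3],[0,0,0],0]
    - [[0,0,-2],[0,0,0],0]
    - [[0,0,0],[0,0,0],0]
    - [[0,0,0],[0,0,0],0]

```text
clock: 3.97
eef_pos: [0.4603, 0.0732, 0.1053]
tool_rot: [0.011, 1.0, 0.001, 0.002]
ft_force: [1.1, 0.9, 3.0]
grip_width: -0.0004
grasp_force: 1.9
```

Call:
drive_tool:
  increments:
    - [[0,0,-2],[0,0,0],0]
    - [[0,0,0],[0,0,0],0]
    - [[0,0,0],[0,0,0],0]

```text
clock: 4.22
eef_pos: [0.4603, 0.0732, 0.104]
tool_rot: [0.011, 1.0, 0.001, 0.002]
ft_force: [0.4, 1.6, 10.6]
grip_width: -0.0
grasp_force: 5.4
```

Call:
drive_tool:
  increments:
    - [[0,0,-2],[0,0,0],0]
    - [[0,0,0],[0,0,0],0]
    - [[0,0,0],[0,0,0],0]

```text
clock: 4.47
eef_pos: [0.4604, 0.0732, 0.1037]
tool_rot: [0.011, 1.0, 0.001, 0.002]
ft_force: [-3.8, 0.6, 23.2]
grip_width: -0.0001
grasp_force: 11.7
```

Call:
drive_tool:
  increments:
    - [[0,0,6],[0,0,0],0]
    - [[0,0,20],[0,0,0],0]
    - [[0,0,0],[0,0,0],0]
    - [[-1,-36,0],[0,0,0],0]
    - [[-1,-37,0],[0,0,0],0]
    - [[-1,-37,0],[0,0,0],0]
    - [[0,0,0],[0,0,0],0]
    - [[0,0,0],[0,0,0],0]

```text
clock: 5.13
eef_pos: [0.4548, -0.039, 0.1253]
tool_rot: [0.013, 1.0, 0.0, -0.001]
ft_force: [0.7, 0.5, -0.3]
grip_width: 0.0
grasp_force: 0.0
```

Call:
drive_tool:
  increments:
    - [[0,0,-10],[0,0,0],0]
    - [[0,0,-7],[0,0,0],0]
    - [[0,0,-3],[0,0,0],0]
    - [[0,0,-2],[0,0,0],0]
    - [[0,0,-2],[0,0,0],0]
    - [[0,0,-2],[0,0,0],0]
    - [[0,0,0],[0,0,0],0]
    - [[0,0,0],[0,0,0],0]

```text
clock: 5.8
eef_pos: [0.4555, -0.0367, 0.1036]
tool_rot: [0.01, 1.0, -0.0, 0.001]
ft_force: [-9.7, -0.7, 28.1]
grip_width: 0.0001
grasp_force: 13.7
```

Square bottomed. Next the bar (+55 mm in y).

Call:
drive_tool:
  increments:
    - [[0,0,6],[0,0,0],0]
    - [[0,0,20],[0,0,0],0]
    - [[0,0,0],[0,0,0],0]
    - [[1,27,0],[0,0,0],0]
    - [[0,27,0],[0,0,0],0]
    - [[0,0,0],[0,0,0],0]
    - [[0,0,0],[0,0,0],0]
    - [[0,0,0],[0,0,0],0]

```text
clock: 6.47
eef_pos: [0.4565, 0.0171, 0.1257]
tool_rot: [0.01, 1.0, -0.0, -0.001]
ft_force: [0.1, -0.4, 0.8]
grip_width: 0.0001
grasp_force: 0.0
```

Call:
drive_tool:
  increments:
    - [[0,0,-10],[0,0,0],0]
    - [[0,0,-7],[0,0,0],0]
    - [[0,0,-3],[0,0,0],0]
    - [[0,0,-2],[0,0,0],0]
    - [[0,0,-2],[0,0,0],0]
    - [[0,0,-2],[0,0,0],0]
    - [[0,0,0],[0,0,0],0]
    - [[0,0,0],[0,0,0],0]

```text
clock: 7.13
eef_pos: [0.4569, 0.0163, 0.1036]
tool_rot: [0.011, 1.0, -0.0, 0.001]
ft_force: [-9.1, -0.9, 25.9]
grip_width: 0.0001
grasp_force: 12.8
```

Call:
drive_tool:
  increments:
    - [[0,0,6],[0,0,0],0]
    - [[0,0,24],[0,0,0],0]
    - [[0,0,40],[0,0,0],0]
    - [[0,0,40],[0,0,0],0]
    - [[20,6,40],[0,0,0],0]
    - [[23,7,0],[0,0,0],0]
    - [[0,0,0],[0,0,0],0]
    - [[0,0,0],[0,0,0],0]

```text
clock: 7.8
eef_pos: [0.4989, 0.0291, 0.2472]
tool_rot: [0.011, 1.0, -0.0, -0.0]
ft_force: [-0.6, -0.2, -1.2]
grip_width: 0.0001
grasp_force: 0.0
```

```bash
python3 - <<'E'
from h import *
o=get_obs();print(o['eef_pos'].round(4),o['joint_pos'].round(2))
c=camera('wrist');save(c,'w2')
print(proj(c,[.5516,-.0527,.153]).round(1),proj(c,[.5516,-.0527,.128]).round(1))
for k,z in dict(key_square_top=.11,key_bar_top=.11,cap_right=.128).items():
  for s in silhouettes(k,c)[:2]:
    if s['conf']<.2: continue
    v,u=np.nonzero(s['region']);print(k,round(s['conf'],2),np.round(s['bbox']),len(u),np.round([u.mean(),v.mean()]),np.round(ray(c,u.mean(),v.mean(),z),4))
E
```

```text
[0.4989 0.0291 0.2472] [ 0.06  0.23  0.04  1.37 -0.    0.08]
[199.9 325. ] [209.9 307.4]
key_square_top 0.88 [208. 153. 250. 191.] 1520 [228. 171.] [ 0.4563 -0.0349  0.11  ]
key_bar_top 0.73 [281. 158. 331. 181.] 1057 [305. 171.] [0.4575 0.0188 0.11  ]
cap_right 0.95 [172. 261. 257. 358.] 5499 [216. 303.] [ 0.5483 -0.048   0.128 ]
cap_right 0.83 [ 56. 192. 127. 256.] 3700 [ 91. 221.] [ 0.4851 -0.1258  0.128 ]
```

View pics/w2.png

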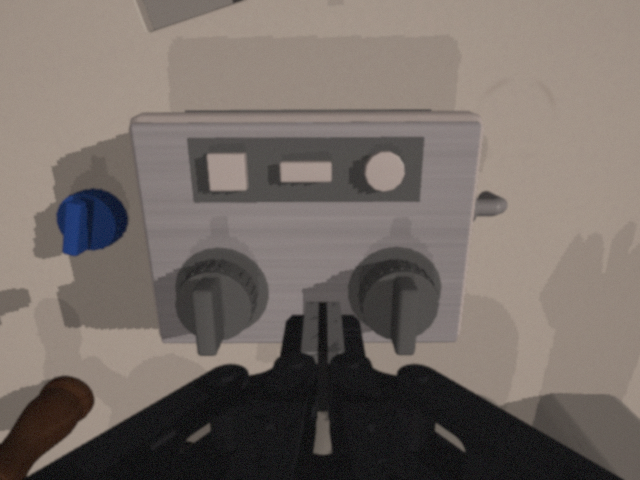

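The wrist view shows the right cap at about (216,303), with its fin along the image vertical near column 206. The keys have sprung up. A quick model fit follows to refine the cap centre.

```bash
python3 - <<'E'
from h import *
from scipy.optimize import least_squares
c=camera('wrist');a=np.linspace(0,2*np.pi,60);r=np.c_[.029*np.cos(a),.029*np.sin(a)]
fin=np.array([[x,y,z] for x in(-.025,.025) for y in(-.007,.007) for z in(.026,.051)])
def mask(p):
    m=np.zeros((480,640),np.uint8)
    for P in (np.vstack([np.c_[r,0*a],np.c_[r,0*a+.026]]),fin):
        q=np.array([proj(c,[p[0]+w[0]*np.cos(p[2])-w[1]*np.sin(p[2]),p[1]+w[0]*np.sin(p[2])+w[1]*np.cos(p[2]),.102+w[2]]) for w in P])
        cv2.fillConvexPoly(m,cv2.convexHull((q*16).round().astype(np.int32)),1,shift=4)
    return m>0
for e in ((216,303),):
    s=[s for s in silhouettes('cap_right',c) if np.hypot(np.nonzero(s['region'])[1].mean()-e[0],np.nonzero(s['region'])[0].mean()-e[1])<20][0]['region']
    best=max(((np.sum(s&mask((x,y,-.02)))/np.sum(s|mask((x,y,-.02))),x,y) for x in np.arange(.54,.560,.0015) for y in np.arange(-.06,-.042,.0015)))
    print(best, s.sum(), mask((.551,-.051,-.02)).sum())
E
```

```text
(np.float64(0.9084266926449099), np.float64(0.5519999999999996), np.float64(-0.05099999999999999)) 5599 6184
```

Call:
drive_tool:
  increments:
    - [[17,-26,0],[0,0,0],0.7]
    - [[17,-27,0],[0,0,0],0.7]
    - [[18,-27,0],[0,0,0],0.7]
    - [[0,0,0],[0,0,0],0.7]
    - [[0,0,-30],[0,0,0],0.7]
    - [[0,0,-35],[0,0,0],0.7]
    - [[0,0,-20],[0,0,0],0.7]
    - [[0,0,0],[0,0,0],0.7]

```text
clock: 8.77
eef_pos: [0.546, -0.0504, 0.1569]
tool_rot: [0.011, 1.0, 0.0, -0.005]
ft_force: [0.1, 0.1, -0.4]
grip_width: 0.0599
grasp_force: 0.0
```

Call:
drive_tool:
  increments:
    - [[0,0,-16],[0,0,0],0.7]
    - [[0,0,-14],[0,0,0],0.7]
    - [[0,0,0],[0,0,0],0.7]
    - [[0,0,0],[0,0,0],0.7]

```text
clock: 9.1
eef_pos: [0.5502, -0.0506, 0.133]
tool_rot: [0.011, 1.0, 0.0, -0.0]
ft_force: [0.1, -1.6, -0.4]
grip_width: 0.0596
grasp_force: 0.0
```

Call:
drive_tool:
  increments:
    - [[1,0,-1],[0,0,0],0]
    - [[0,0,0],[0,0,0],0]
    - [[0,0,0],[0,0,0],0]
    - [[0,0,0],[0,0,0],0]
    - [[0,0,0],[0,0,0],0]
    - [[0,0,0],[0,0,0],0]

```text
clock: 9.6
eef_pos: [0.5521, -0.0508, 0.1324]
tool_rot: [0.011, 1.0, -0.0, 0.001]
ft_force: [-0.7, 0.7, 6.3]
grip_width: 0.0128
grasp_force: 60.8
```

Call:
drive_tool:
  increments:
    - [[0,0,0.5],[0,0,3],0]
    - [[0,0,0],[0,0,3],0]
    - [[0,0,0],[0,0,3],0]
    - [[0,0,0],[0,0,0],0]
    - [[0,0,0],[0,0,0],0]

```text
clock: 10.02
eef_pos: [0.552, -0.0506, 0.1324]
tool_rot: [-0.067, 0.998, 0.0, 0.001]
ft_force: [0.9, 1.4, 4.0]
grip_width: 0.0126
grasp_force: 60.7
```

```bash
python3 - <<'E'
from h import *
o=get_obs();print({k:np.round(o[k],3) for k in('ft_force','ft_torque','tau','joint_pos','tool_rot')})
E
```

```text
{'ft_force': array([0.87 , 1.427, 3.958]), 'ft_torque': array([ 0.181, -0.112,  0.035]), 'tau': array([-4.7000e-01, -4.0904e+01,  2.1782e+01,  1.6700e-01, -2.7600e-01,
       -2.0000e-02]), 'joint_pos': array([-0.092,  0.406, -0.026,  1.137,  0.   , -0.226]), 'tool_rot': array([-0.067,  0.998,  0.   ,  0.001])}
```

It turned freely past 0.15 rad, so + is the opening direction. I continue to about 1.13 rad.

Call:
drive_tool:
  increments:
    - [[0,0,0],[0,0,7],0]
    - [[0,0,0],[0,0,7],0]
    - [[0,0,0],[0,0,7],0]
    - [[0,0,0],[0,0,7],0]
    - [[0,0,0],[0,0,7],0]
    - [[0,0,0],[0,0,7],0]
    - [[0,0,0],[0,0,7],0]
    - [[0,0,0],[0,0,7],0]

```text
clock: 10.68
eef_pos: [0.5518, -0.0503, 0.1324]
tool_rot: [-0.53, 0.848, -0.0, 0.001]
ft_force: [-1.1, 2.7, 5.3]
grip_width: 0.0125
grasp_force: 60.8
```

Call:
drive_tool:
  increments:
    - [[0,0,0],[0,0,0],0]
    - [[0,0,0],[0,0,0],0]
    - [[0,0,0],[0,0,0],0]

```text
clock: 10.93
eef_pos: [0.5518, -0.0505, 0.1324]
tool_rot: [-0.528, 0.849, -0.0, 0.001]
ft_force: [-0.4, 1.1, 5.4]
grip_width: 0.0124
grasp_force: 60.8
```

```bash
python3 - <<'E'
from h import *
o=get_obs();q=o['tool_rot'];print({k:np.round(o[k],3) for k in('ft_force','ft_torque','joint_pos','tool_rot')},'turn from start',2*np.arctan2(-q[0],q[1])+.022)
c=camera('scene');im=c['image'][200:350,180:380,::-1];cv2.imwrite('pics/t1.png',cv2.resize(im,None,fx=3,fy=3,interpolation=cv2.INTER_CUBIC))
E
```

```text
{'ft_force': array([-0.414,  1.078,  5.431]), 'ft_torque': array([0.279, 0.056, 0.027]), 'joint_pos': array([-9.200e-02,  4.060e-01, -2.600e-02,  1.138e+00,  1.000e-03,
       -1.204e+00]), 'tool_rot': array([-0.528,  0.849, -0.   ,  0.001])} turn from start 1.1343305459761617
```

View pics/t1.png

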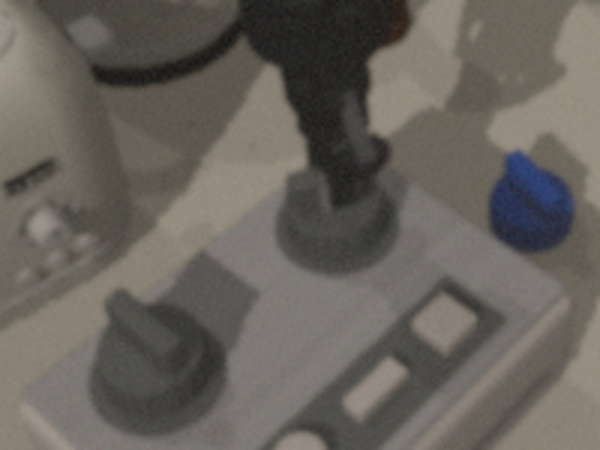

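The right cap (335,225 in the crop) has turned with the fingers. I lift gently and watch the force.

Call:
drive_tool:
  increments:
    - [[0,0,3],[0,0,0],0]
    - [[0,0,4],[0,0,0],0]
    - [[0,0,0],[0,0,0],0]
    - [[0,0,0],[0,0,0],0]

```text
clock: 11.32
eef_pos: [0.5513, -0.0509, 0.1387]
tool_rot: [-0.528, 0.849, -0.0, -0.0]
ft_force: [1.4, 0.0, -0.6]
grip_width: 0.0125
grasp_force: 60.0
```

Call:
drive_tool:
  increments:
    - [[0,0,10],[0,0,0],0]
    - [[0,0,15],[0,0,0],0]
    - [[0,0,15],[0,0,0],0]
    - [[0,0,15],[0,0,0],0]
    - [[0,0,15],[0,0,0],0]
    - [[0,0,10],[0,0,0],0]
    - [[0,0,0],[0,0,0],0]
    - [[0,0,0],[0,0,0],0]

```text
clock: 11.98
eef_pos: [0.5513, -0.0507, 0.2189]
tool_rot: [-0.528, 0.849, -0.0, 0.0]
ft_force: [0.2, 0.1, -1.4]
grip_width: 0.0126
grasp_force: 60.1
```

Call:
drive_tool:
  increments:
    - [[0,0,0],[0,0,0],0]
    - [[0,0,0],[0,0,0],0]
    - [[0,0,0],[0,0,0],0]

```text
clock: 12.23
eef_pos: [0.5506, -0.0507, 0.2176]
tool_rot: [-0.528, 0.849, 0.001, -0.001]
ft_force: [0.1, -0.9, -1.1]
grip_width: 0.0125
grasp_force: 60.1
```

```bash
python3 - <<'E'
from h import *
o=get_obs();print({k:np.round(o[k],3) for k in('eef_pos','ft_force','joint_vel','tool_rot','grasp_force','grip_width')})
c=camera('scene');im=c['image'][150:350,150:400,::-1];cv2.imwrite('pics/t2.png',cv2.resize(im,None,fx=3,fy=3,interpolation=cv2.INTER_CUBIC))
E
```

```text
{'eef_pos': array([ 0.551, -0.051,  0.218]), 'ft_force': array([ 0.143, -0.888, -1.146]), 'joint_vel': array([-0.002, -0.   ,  0.006,  0.002, -0.002, -0.   ]), 'tool_rot': array([-0.528,  0.849,  0.001, -0.001]), 'grasp_force': np.float64(60.131), 'grip_width': np.float64(0.012)}
```

View pics/t2.png

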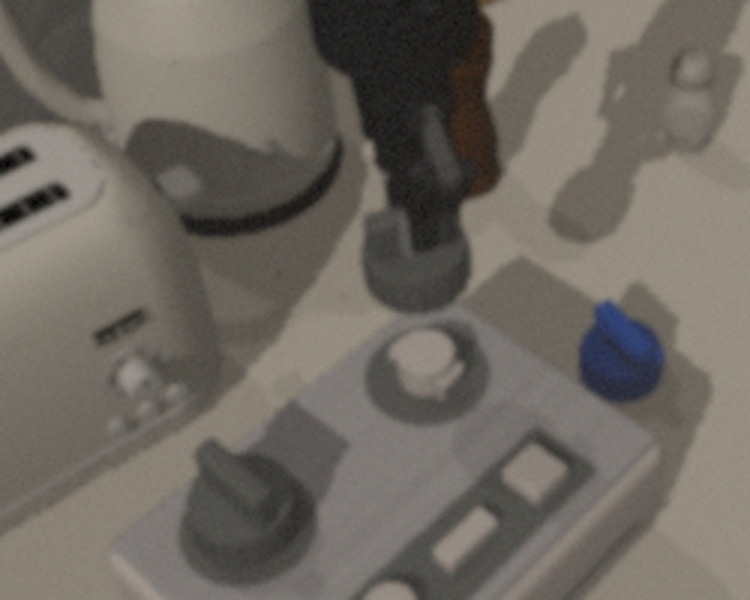

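The cap at (415,258) is held level about 85 mm above its bare neck at (425,370). The left cap and the bystanders in view are untouched.

```bash
python3 -c "
from workcell import *
print(job_done())"
```

```text
the job is handed in; nothing more can be done
None
```

The job is handed in: I pressed and released the keys in the order round, square, bar, twisted the right cap loose (counter-clockwise seen from above) and lifted it off, and it is held level about 85 mm above its seat; the hand-in gave no verdict.

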